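Close and tuck the swarf cover on a saw base

TASK

Close the sprung yellow metal cover on the blue saw base so that swarf cannot fall into the screw pocket: with the fingertips fold the open cover over until it lies flat, then, keeping it pressed down, push it towards the black lip until its free edge is fully home beneath the lip and stays shut when you let go. Only push and press: do not pinch or grip the cover, and leave the bolt, the brass offcut and the brush where they are.

Things in the scene. Friction and masses are not known exactly. Their poses are not given: they have to be found in the camera images.
- saw_base: Fixed blue casting, 180 x 150 x 40 mm high, a 66 mm square open pocket in its top. Origin: centre of its underside, on the work surface; z up, x from the hinge side to the lip side, y along the hinge. Hinge axis: parallel to y at x = -55 mm (plus cover_slide), z = 42 mm. Two black hinge ears rise to z = 54 mm at y = +-50 to 56 mm, x = -75 to -19 mm.
- cover: Swarf cover: yellow metal plate 90 mm wide (y), 3 mm thick. Origin on the hinge axis, mid width and thickness; x along the plate to its free edge at 90 mm; z normal to its outer face (up when shut; away from the lip when open). On the outer face a black rubber push rib, 80 mm long in y, x = 62 to 70 mm, 10 mm high: a fingertip on the plate between hinge and rib can push against it.
- cover_edge (a point): Middle of the cover's free edge, at mid thickness.
- lip_edge (a point): Middle of the lower edge, facing the hinge, of the fixed black lip with a white stripe (on saw_base at x = +42 mm, y = 0, z = 47 mm). The lip is a plate 104 mm wide (y), 3 mm thick, from here to x = +68 mm, top at z = 50 mm; the gap under it is closed from x = +58 mm on.
- cover_hinge (a joint): Angle of the cover in rad: 0 lies flat on the casting (a stop), 1.57 stands upright, stop at 1.95. A weak spring (about 0.14 N m at 0, none at 1.75) lifts it open again unless the lip holds it.
- cover_slide (a joint): How far cover and hinge have slid towards the lip along saw_base x, in m: 0 to 0.020 (stops). Stiff, about 5 N; stays where left. With the cover flat its edge reaches the lip at 0.007 and is fully home at 0.020. If slid past 0.007 before the cover is flat, the edge lands on top of the lip: slide it back then.
- bolt: Bystander: steel hex bolt standing on its head (head 35 mm across and 12 mm high, shank 20 mm, 57 mm tall in all). Origin: centre of its underside. Leave alone.
- offcut: Bystander: brass round bar offcut standing upright, 32 mm diameter, 70 mm tall. Origin: centre of its underside. Leave alone.
- brush: Bystander: hand brush about 200 mm long lying beyond the lip. Origin: centre of its underside; handle to its -x. Leave alone.
Things that resemble listed ones, but are neither listed nor needed, are in the scene too. Of the things like the saw_base, leave any that is brown; of the rest the larger one is meant.

How it is judged (in metres and radians):
On the way, in this order (a step that is already met when the one before it is completed fails the run):
1. the cover is folded flat, its edge still short of or just entering the lip (value of joint cover_hinge below 0.08 rad and value of joint cover_slide below 0.012 m).
2. the edge is pushed home beneath the lip (value of joint cover_slide above 0.015 m and value of joint cover_hinge below 0.07 rad), for 0.2 s.
At the end, for the whole second after the job is handed in: The cover lies flat (hinge below 0.07 rad) and is tucked beneath the lip (slid at least 15 of its 20 mm), held there at rest by the lip alone; bystanders within 15 mm of their starts and upright (all of step 2 and velocity of joint cover_hinge between -0.05 and 0.05 rad/s and velocity of joint cover_slide between -0.005 and 0.005 m/s and distance of each of bolt, offcut, brush from where it was at the start of the episode below 0.015 m); the robot touches nothing.
It fails at once if the bolt is moved, lifted or tipped (distance of bolt from where it was at the start of the episode above 0.015 m or angle between bolt's own z axis and vertical above 0.3 rad).
It fails at once if the brass offcut is moved, lifted or tipped (distance of offcut from where it was at the start of the episode above 0.015 m or angle between offcut's own z axis and vertical above 0.3 rad).
It fails at once if the brush is moved, lifted or tipped (distance of brush from where it was at the start of the episode above 0.015 m).
It fails at once if the cover is gripped between the fingers (x of the grasp point in the frame of cover between 0.01 and 0.09 m and y of the grasp point in the frame of cover between -0.045 and 0.045 m and z of the grasp point in the frame of cover between -0.006 and 0.006 m and contact force between the fingers and cover above 12 N).
It also fails if it takes over 38 s, if anything falls off the work surface, if the arm or the gripper's body presses on something with over 40 N, if the wrist force passes 120 N, or if a joint passes its speed limit or range.

ROBOT

A 6-joint arm with a two-finger parallel gripper is mounted at the origin on the work surface. World frame = base frame: x ahead of the robot, y to its left, z up, the work surface at z = 0. Lengths are in mm, angles in rad, forces in N, time in s.
With the tool pointing down it reaches from about 325 to 900 mm from the base axis. Payload 3.5 kg.
Tool frame: the origin (TCP) lies at the very end of the fingers, on their centre line; the grasp point (between the pads) lies 19 mm behind it; z points along the fingers, y is the direction in which the jaws open and shut (so a half turn about z gives the same grasp; the last joint's range is limited). The gripper opens to 85 mm and grips with 20 to 120 N. Pads are 22 mm wide; open, the fingers measure 114 mm over their backs; the gripper's body (76 mm by 85 mm) begins 54 mm behind the grasp point. The pads swing forward as they close: fully open they stand 13 mm farther back than shut.
Start: joints at [-1.301, 0.276, -0.026, 1.268, 0, 1.467], TCP at [227.628, -582.071, 231.313] pointing down, gripper open.
Joint ranges: [-3.12, 3.12], [-0.85, 1.88], [-1.08, 1.24], [-1.95, 2.15], [-1.57, 1.53], [-3.14, 3.14]. Speed limits (rad/s): [2.57, 2.57, 3.14, 3.14, 3.14, 3.14].

INTERFACE

Orientations are given as a rotation vector (axis times angle).
In Python, from plant import bot gives the robot as it stands. Calls block until the motion is done:
- bot.movep(position, orientation): joint-space move of the TCP to a pose.
- bot.line_to(position, frame=None, v=150, guard=None): straight line of the TCP; frame=None keeps the orientation; v is the mean speed in mm/s. With guard (N) it stops when the force on the tool has changed by that much, and returns True; else False.
- bot.move_joints(angles): joint-space move.
- bot.open_gripper() and bot.grab(grip_force=None): open the fingers fully, or close them until they stop; grip_force is the grip in N (None keeps the last).
- bot.sleep(seconds).
- bot.solve_ik(position, orientation): joint angles nearest the present ones, or None.
- bot.get_state(): the state.
- bot.grab_frame(name): name is "scene" or "top" or "wrist"; returns a dict with "image" (384x512x3 uint8, red, green, blue), "fov_y" (degrees; the focal length in pixels is half the picture's height over the tangent of half this angle, whatever the lens; pixels are square), "cx", "cy" (the principal point, pixels), "dist" ([k1, k2, p1, p2, k3] as OpenCV has them; the pictures are not rectified), "xyz" and "rotation" of the camera in the world; the wrist camera has in their place "T_tool_cam" (4x4, takes a point from camera to tool coordinates, whose origin is the TCP and whose axes are the flange's). Camera axes: x right, y down, z forward; pixel columns grow to the right and rows downward; lengths in mm; the calibration is good to about 2 mm. A picture is of the moment at which its call begins: read the wrist's pose just before it. There is no depth.
A pose or a line that the arm cannot do raises bot.MotionError and nothing moves.
- bot.job_done(): hands the job in, once; it reports no verdict.
The state is a dict: "time": time; "joint_pos": joint angles; "dq": joint speeds; "effort": joint torques, N m; "ee_pos": TCP position; "eef_rot": TCP orientation; "contact_force": force on the tool from outside, world axes, zero at the start; "ft_torque": the same for the moment, N m; "opening": finger opening in mm.
Only numpy, scipy, OpenCV 4.12 (cv2) and the standard library are available. Lean on these libraries where they do the work, as an engineer would, in place of code of your own. Each camera call takes 0.05 s, during which the arm holds its last target.

## Working session

There is one attempt and no reset: what is moved stays moved. The work goes in short steps, each a Python script; the robot and the scene stay as the last script left them, time stands still between calls to the robot, and variables do not carry over. Pictures are saved under pics/ and viewed, and the job is handed in when it is done.

```bash
ls; mkdir -p pics
python3 - <<'E'
from plant import bot
import cv2,json,numpy as np
for n in ["scene","top","wrist"]:
    s=bot.get_state()
    f=bot.grab_frame(n)
    cv2.imwrite(f"pics/{n}0.png",f["image"][:,:,::-1])
    print(n,{k:(np.round(v,4).tolist() if not isinstance(v,str) else v) for k,v in f.items() if k!="image"})
print(s)
E
```

```text
pics
scene {'fov_y': 52.5731, 'cx': 252.4426, 'cy': 189.7614, 'dist': [0.041, 0.0, 0.0, 0.0, 0.0], 'xyz': [823.7494, -203.4809, 665.1584], 'rotation': [-2.4378, -1.0384, 0.2681]}
top {'fov_y': 48.7481, 'cx': 251.6906, 'cy': 188.4458, 'dist': [-0.1456, 0.0, 0.0, 0.0, 0.0], 'xyz': [398.406, 66.1616, 1035.6993], 'rotation': [-2.1725, 2.11, -0.1969]}
wrist {'fov_y': 64.3397, 'cx': 259.6922, 'cy': 196.3811, 'dist': [-0.0722, 0.0, 0.0, 0.0, 0.0], 'T_tool_cam': [[0.0006, -0.9573, -0.2891, 73.9434], [1.0, 0.0008, -0.0004, 1.2059], [0.0007, -0.2891, 0.9573, -142.7378], [0.0, 0.0, 0.0, 1.0]]}
{'time': 0.1, 'joint_pos': array([-1.30138670e+00,  2.77078136e-01, -2.77524123e-02,  1.26804738e+00,
       -1.06563581e-05,  1.46740852e+00]), 'dq': array([-2.34980552e-03, -1.20866784e-03,  4.59819951e-03, -1.24395262e-03,
       -7.77250689e-05, -7.83538389e-04]), 'effort': array([ 4.15526779e-05, -4.46707785e+01,  2.96128786e+01,  8.49050033e-03,
       -8.81295523e-05, -7.00567966e-06]), 'ee_pos': array([ 227.43889089, -581.36633527,  230.25430479]), 'eef_rot': array([-3.08513633e+00, -5.81819474e-01,  2.87607195e-04]), 'contact_force': array([ 0.46261296,  0.03453725, -0.2089274 ]), 'ft_torque': array([ 0.02344574,  0.02618128, -0.0166985 ]), 'opening': 85.61680902435107}
```

View pics/scene0.png

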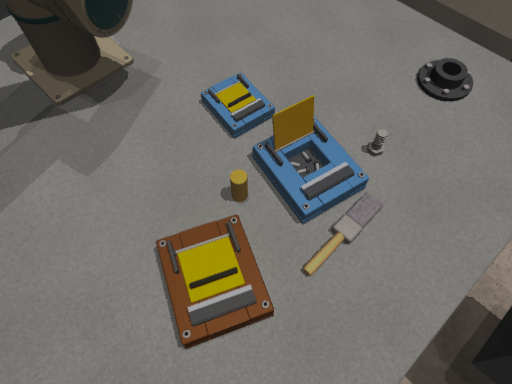

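View pics/top0.png

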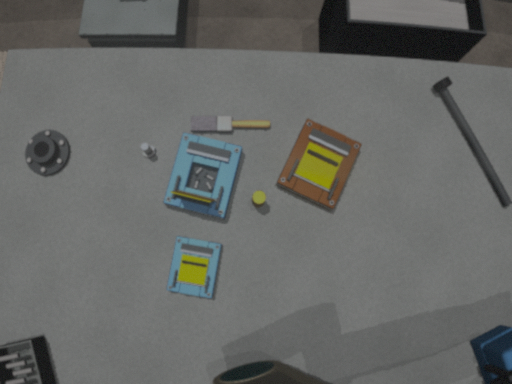

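The larger blue base, open cover, is at about (204,175) in the top view and (310,165) in the scene view. The lip faces away from the robot. The bolt is at (149,150), the offcut at (259,199) and the brush at (230,124), all in the top view. I'll zoom in next.

```bash
cat > h.py <<'E'
import numpy as np,cv2
from scipy.spatial.transform import Rotation as R
def cam(f):
    h=f["image"].shape[0]; fl=h/2/np.tan(np.radians(f["fov_y"])/2)
    return np.array([[fl,0,f["cx"]],[0,fl,f["cy"]],[0,0,1.]]),np.array(f["dist"],float)
def pose(f,s=None):
    if "T_tool_cam" in f:
        T=np.eye(4);T[:3,:3]=R.from_rotvec(s["eef_rot"]).as_matrix();T[:3,3]=s["ee_pos"]
        T=T@np.array(f["T_tool_cam"]);return T[:3,:3],T[:3,3]
    r=np.array(f["rotation"]); 
    return (R.from_rotvec(r).as_matrix() if r.ndim==1 else r),np.array(f["xyz"])
def plane(f,px,z,s=None):
    K,d=cam(f);Rm,t=pose(f,s)
    u=cv2.undistortPoints(np.array(px,float).reshape(-1,1,2),K,d).reshape(-1,2)
    r=np.c_[u,np.ones(len(u))]@Rm.T
    return t+r*((np.array(z)-t[2])/r[:,2])[:,None]
def proj(f,P,s=None):
    K,d=cam(f);Rm,t=pose(f,s)
    return cv2.projectPoints(np.array(P,float).reshape(-1,3),cv2.Rodrigues(Rm.T)[0],-Rm.T@t,K,d)[0].reshape(-1,2)
E
python3 - <<'E'
import cv2,numpy as np
a=cv2.imread("pics/top0.png")[110:230,130:280];b=cv2.imread("pics/scene0.png")[80:230,220:400]
cv2.imwrite("pics/top0z.png",cv2.resize(a,None,fx=5,fy=5,interpolation=cv2.INTER_CUBIC))
cv2.imwrite("pics/scene0z.png",cv2.resize(b,None,fx=4,fy=4,interpolation=cv2.INTER_CUBIC))
E
```

```text
(no output)
```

View pics/top0z.png

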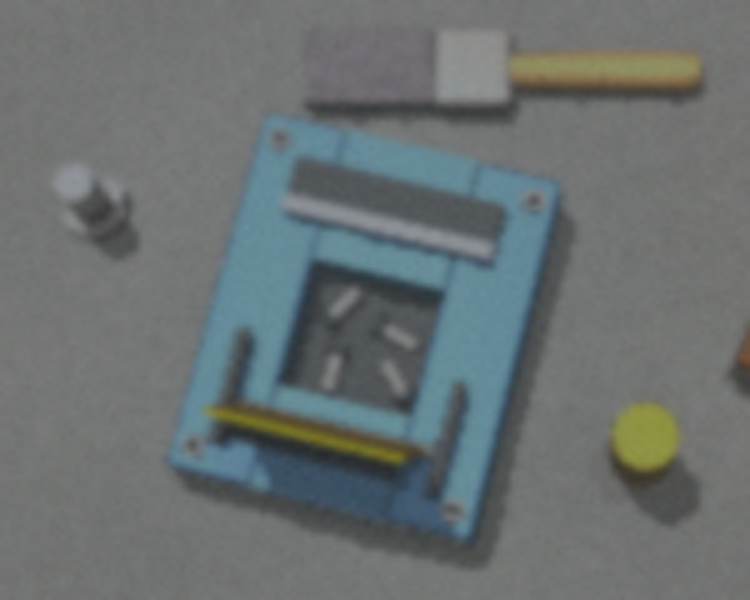

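View pics/scene0z.png

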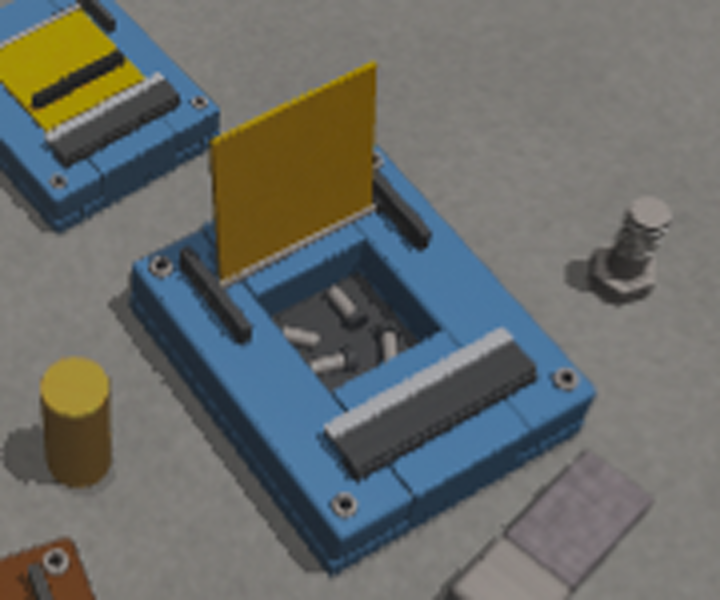

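Run:
```python
from plant import bot
from h import *
ft=bot.grab_frame("top");fs=bot.grab_frame("scene")
c=lambda p,k,o:(np.array(p,float)+.5)/k-.5+np.array(o)
st=c([(280,139),(533,200),(453,510),(193,445)],5,(130,110))   # lip+y, lip-y, hinge-y, hinge+y
ss=c([(566,378),(343,503),(160,265),(376,157)],4,(220,80))
ct=c([(268,115),(558,183),(467,543),(172,465)],5,(130,110))
for n,f,p in (("t",ft,st),("s",fs,ss),("tc",ft,ct)):
    q=plane(f,p,[40]*4)[:,:2]
    x=(q[0]+q[1]-q[2]-q[3])/2;y=(q[0]+q[3]-q[1]-q[2])/2
    print(n,q.round(1).tolist(),"c",q.mean(0).round(1),np.linalg.norm(x),np.linalg.norm(y),np.arctan2(x[1],x[0]),np.arctan2(-y[0],y[1]))
# cover free-edge corners by two view triangulation
pt=c([(210,413),(410,460)],5,(130,110)); ps=c([(376,64),(212,142)],4,(220,80))
P=[]
for f in (ft,fs):
    K,d=cam(f);Rm,t=pose(f);P.append(np.c_[Rm.T,-Rm.T@t])
u=[cv2.undistortPoints(p.reshape(-1,1,2),*cam(f)).reshape(-1,2).T for f,p in((ft,pt),(fs,ps))]
X=cv2.triangulatePoints(P[0],P[1],*u);print("edge",(X[:3]/X[3]).T.round(1))
b=plane(ft,c([(645,438)],5,(130,110)),[70]);print("offcut",b)
print("bolt",plane(ft,c([(75,182)],5,(130,110)),[57]),"brush",plane(ft,c([(305,65),(703,70),(310,103),(505,105)],5,(130,110)),[20]*4).round(0).tolist())
```

```text
t [[688.0, 216.9], [660.9, 92.4], [509.0, 125.0], [536.1, 250.1]] c [598.5 171.1] 155.4265296576906 127.68595615450668 -0.21338728779998017 -0.2136539040318665
s [[687.1, 218.6], [659.1, 93.1], [507.3, 126.1], [535.5, 254.5]] c [597.2 173.1] 155.5887340154318 130.04835967220575 -0.22302455226852716 -0.21781271289377777
tc [[700.0, 223.5], [669.8, 80.6], [493.6, 117.8], [526.2, 259.6]] c [597.4 170.4] 178.83057119281858 145.77311189630464 -0.20650238059440934 -0.21708145150074262
edge [[539.2 228.3 129.5]
 [520.9 140.1 131.4]]
offcut [[541.65936535  36.16843702  70.        ]]
bolt [[659.08797508 312.03175625  57.        ]] brush [[733.0, 210.0, 20.0], [736.0, 10.0, 20.0], [713.0, 206.0, 20.0], [715.0, 109.0, 20.0]]
```

```bash
cat >> h.py <<'E'
C=np.array([598.,172.,0]);yaw=-0.216
BX=np.array([np.cos(yaw),np.sin(yaw),0]);BY=np.array([-np.sin(yaw),np.cos(yaw),0]);BZ=np.array([0,0,1.])
def ori(t,sg=1):
    z=np.sin(t)*BX-np.cos(t)*BZ; y=sg*BY; x=np.cross(y,z)
    return R.from_matrix(np.c_[x,y,z]).as_rotvec()
def tip(bx,bz,t,by=0): # TCP for the lip-side corner of the tip at base x,z
    return C+BX*bx+BY*by+BZ*bz-11*(np.cos(t)*BX+np.sin(t)*BZ)
def oncover(th,r,off,slide=0):
    return -55+slide+r*np.cos(th)-(1.5+off)*np.sin(th), 42+r*np.sin(th)+(1.5+off)*np.cos(th)
tl=lambda th:0.45*th
E
python3 - <<'E'
from plant import bot
from h import *
print(bot.get_state()["joint_pos"].round(2))
for sg in (1,-1):
    for th,off in((1.75,60),(1.75,15),(1.2,0),(.6,0),(0,0)):
        x,z=oncover(th,45,off);t=tl(th)
        q=bot.solve_ik(tip(x,z,t),ori(t,sg));print(sg,th,tip(x,z,t).round(0),None if q is None else np.round(q,2))
    x,z=oncover(0,45,0,20);print(bot.solve_ik(tip(x,z,0),ori(0,sg)))
E
```

```text
[-1.3   0.28 -0.03  1.27 -0.    1.47]
1 1.75 [470. 200.  68.] [ 0.56  0.08 -0.98 -0.11 -0.52  0.61]
1 1.75 [513. 191.  76.] [ 0.48  0.11 -0.92 -0.12 -0.47  0.53]
1 1.2 [550. 183.  79.] [ 0.35  0.12 -0.71  0.27 -0.28  0.5 ]
1 0.6 [569. 178.  66.] [ 0.25  0.24 -0.5   0.6  -0.12  0.46]
1 0 [577. 177.  44.] [ 0.19  0.4  -0.29  0.89  0.    0.41]
[ 0.17684062  0.42235374 -0.24710837  0.90133422  0.          0.39284062]
-1 1.75 [470. 200.  68.] [ 0.56  0.08 -0.98 -0.11 -0.52 -2.54]
-1 1.75 [513. 191.  76.] [ 0.48  0.11 -0.92 -0.12 -0.47 -2.61]
-1 1.2 [550. 183.  79.] [ 0.35  0.12 -0.71  0.27 -0.28 -2.64]
-1 0.6 [569. 178.  66.] [ 0.25  0.24 -0.5   0.6  -0.12 -2.69]
-1 0 [577. 177.  44.] [ 0.19  0.4  -0.29  0.89  0.   -2.74]
[ 0.17684062  0.42235374 -0.24710837  0.90133422  0.         -2.74875203]
```

Run:
```python
from plant import bot
from h import *
bot.grab(20)
t=tl(1.75)
bot.movep([470,195,220],ori(t))
x,z=oncover(1.75,45,22)
bot.line_to(tip(x,z,t),v=150)
s=bot.get_state();print(s["time"],s["ee_pos"],tip(x,z,t),s["contact_force"],s["opening"])
for n in("scene","wrist"):
    f=bot.grab_frame(n);im=f["image"][:,:,::-1].copy()
    if n=="scene": im=cv2.resize(im[60:230,200:400],None,fx=4,fy=3.5)
    cv2.imwrite(f"pics/{n}1.png",im)
```

```text
5.025 [506.80625812 192.33555666  75.02719824] [506.27559678 192.12645566  74.29607945] [0.88796973 0.03457542 1.03933122] 0.08134395860705688
```

View pics/scene1.png

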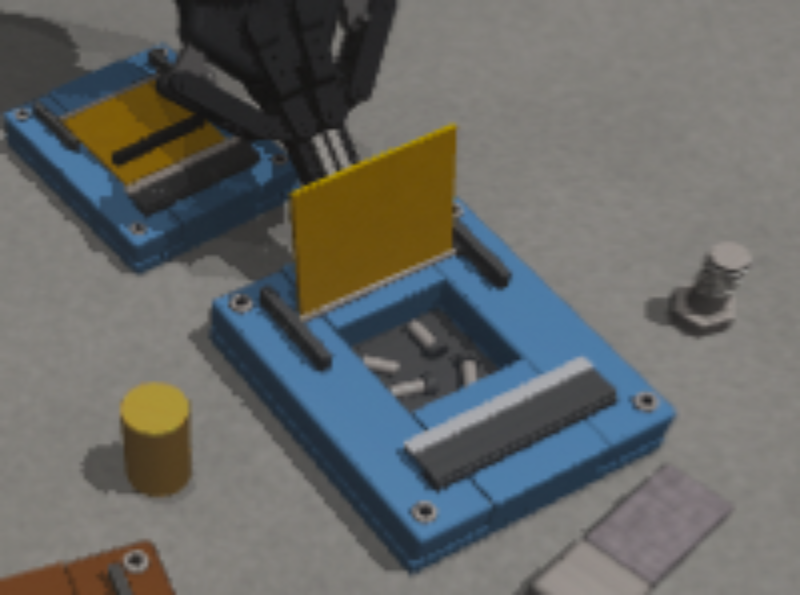

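View pics/wrist1.png

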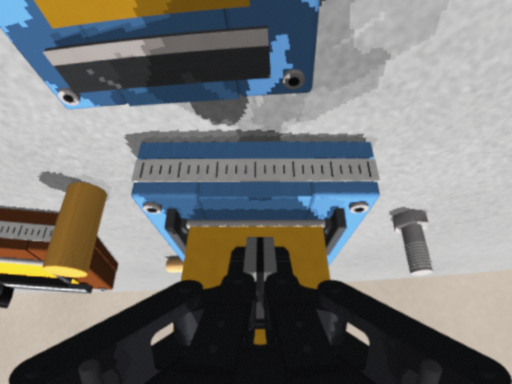

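The scene view shows the closed fingers behind the cover. In the wrist view they are centred on it at about (260,245), clear of the bolt and offcut. Now I'll fold the cover.

Run:
```python
from plant import bot
from h import *
for th in np.arange(1.75,0.5,-0.17):
    t=tl(th);x,z=oncover(th,45,0)
    g=bot.line_to(tip(x,z,t),frame=ori(t),v=90,guard=25)
    s=bot.get_state();print(round(th,2),g,round(s["time"],2),(s["ee_pos"]-tip(x,z,t)).round(1),s["contact_force"].round(1))
    if g:break
for n in("scene","wrist"):
    f=bot.grab_frame(n);im=f["image"][:,:,::-1].copy()
    if n=="scene": im=cv2.resize(im[60:230,200:400],None,fx=4,fy=3.5)
    cv2.imwrite(f"pics/{n}2.png",im)
```

```text
1.75 False 5.52 [ 1.3 -0.   0.8] [-1.  -0.6 -0.4]
1.58 False 5.78 [1.9 0.3 1.7] [-0.3 -0.5  0.5]
1.41 False 6.03 [1.2 0.2 0.8] [-0.6 -0.2 -0.1]
1.24 False 6.28 [0.9 0.2 0.5] [ 0.9 -0.1 -0.2]
1.07 False 6.53 [0.9 0.2 0.4] [-0.4 -0.2 -0.2]
0.9 False 6.78 [1.  0.2 0.5] [-0.9  0.8  0.1]
0.73 False 7.03 [1.  0.2 0.5] [-0.2  0.5  0.6]
0.56 False 7.28 [0.9 0.1 0.4] [-0.2 -0.2  1.3]
```

View pics/scene2.png

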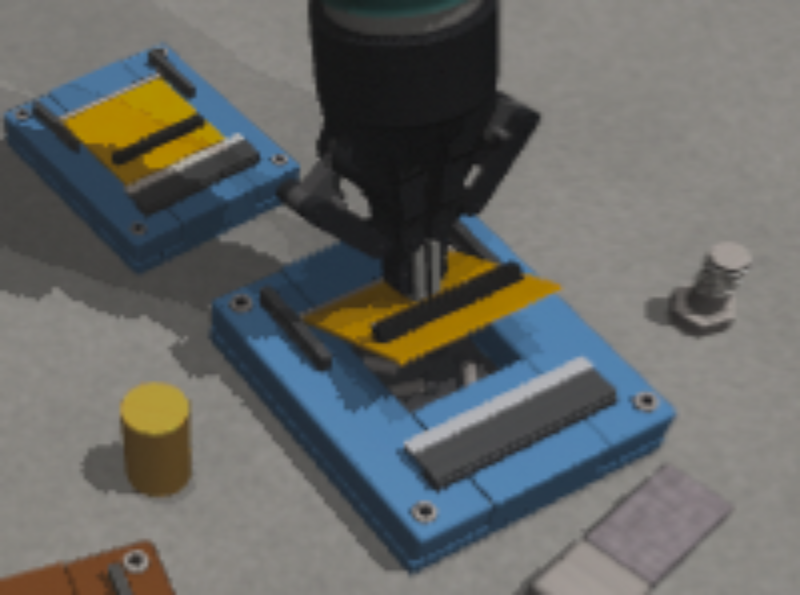

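View pics/wrist2.png

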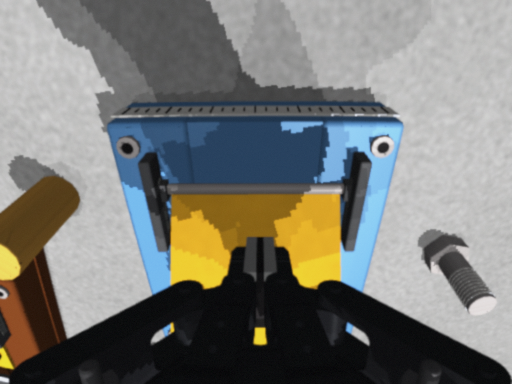

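The cover is about 0.55 rad from flat, with the fingertips on the plate just behind the rib (scene crop about (425,290)). I'll finish the fold and press.

Run:
```python
from plant import bot
from h import *
for th in (.4,.25,.1,0):
    t=tl(th);x,z=oncover(th,45,0)
    g=bot.line_to(tip(x,z,t),frame=ori(t),v=60,guard=25)
    s=bot.get_state();print(round(th,2),g,round(s["time"],2),(s["ee_pos"]-tip(x,z,t)).round(1),s["contact_force"].round(1))
    if g:break
p=s["ee_pos"].copy()
g=bot.line_to(tip(x,z-6,t),v=15,guard=12)
s=bot.get_state();print("press",g,s["time"],(s["ee_pos"]-tip(x,z,t)).round(1),s["contact_force"].round(1))
for n in("scene","top"):
    f=bot.grab_frame(n);im=f["image"][:,:,::-1].copy()
    im=cv2.resize(im[60:230,200:400] if n=="scene" else im[110:230,130:280],None,fx=4,fy=3.5)
    cv2.imwrite(f"pics/{n}3.png",im)
```

```text
0.4 False 7.63 [0.7 0.1 0.3] [-0.2 -0.6  1.4]
0.25 False 7.88 [ 0.8 -0.   0.2] [0.4 0.1 0.3]
0.1 False 8.13 [ 0.8 -0.1  0.1] [1.7 0.4 1.6]
0 False 8.38 [0.2 0.  0.1] [ 0.5 -0.2  2.6]
press True 8.65 [ 0.3  0.1 -0.1] [-1.1 -0.8  5.9]
```

View pics/scene3.png

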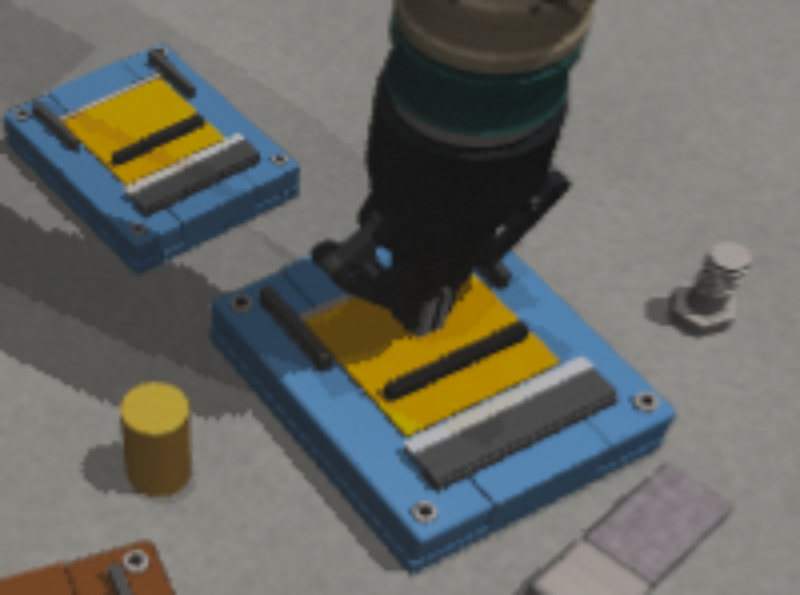

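View pics/top3.png

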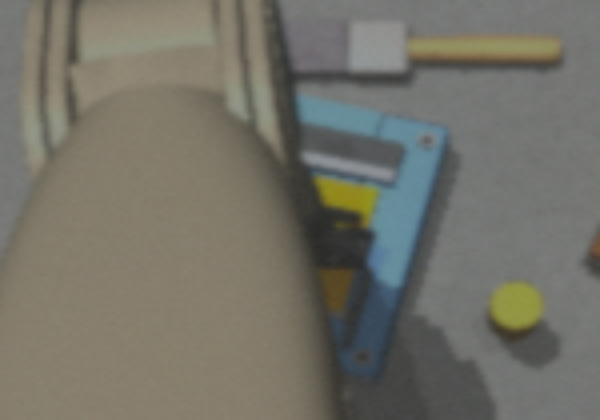

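The cover lies flat, with its edge short of the lip (scene crop: plate edge about (485,400)). Next I'll keep it pressed and push against the rib.

Run:
```python
from plant import bot
from h import *
x,z=oncover(0,45,0)
dz=-0.8
bot.line_to(tip(x,z+dz,0),frame=ori(0),v=10);bot.sleep(.1)
s=bot.get_state();print("press",s["time"],s["contact_force"].round(1))
for dx in np.arange(4,41,4):
    g=bot.line_to(tip(x+dx,z+dz,0),v=35,guard=30)
    s=bot.get_state();d=s["ee_pos"]-tip(x,z,0);F=s["contact_force"]
    print(dx,g,round(s["time"],2),round(d@BX,1),round(d[2],1),"Fx",round(F@BX,1),"Fz",round(F[2],1))
    if g:break
    fz=F[2]
    if fz<6:dz-=.6
    if fz>20:dz+=.4
f=bot.grab_frame("scene");im=f["image"][:,:,::-1]
cv2.imwrite("pics/scene4.png",cv2.resize(im[60:230,200:400],None,fx=4,fy=3.5))
```

```text
press 9.1 [ 0.5 -0.5  7. ]
4 False 9.37 2.6 -0.2 Fx -3.5 Fz 8.7
8 False 9.63 6.2 -0.2 Fx -3.3 Fz 9.8
12 False 9.9 10.2 -0.2 Fx -3.5 Fz 10.5
16 False 10.17 14.2 -0.2 Fx -4.2 Fz 8.6
20 False 10.43 18.1 -0.2 Fx -3.8 Fz 9.8
24 False 10.7 21.3 -0.3 Fx -6.1 Fz 9.7
28 False 10.97 24.4 -0.4 Fx -7.1 Fz 12.1
32 False 11.23 28.4 -0.4 Fx -6.5 Fz 11.1
36 False 11.5 32.5 -0.5 Fx -7.1 Fz 10.7
40 False 11.77 36.6 -0.5 Fx -6.9 Fz 10.7
```

View pics/scene4.png

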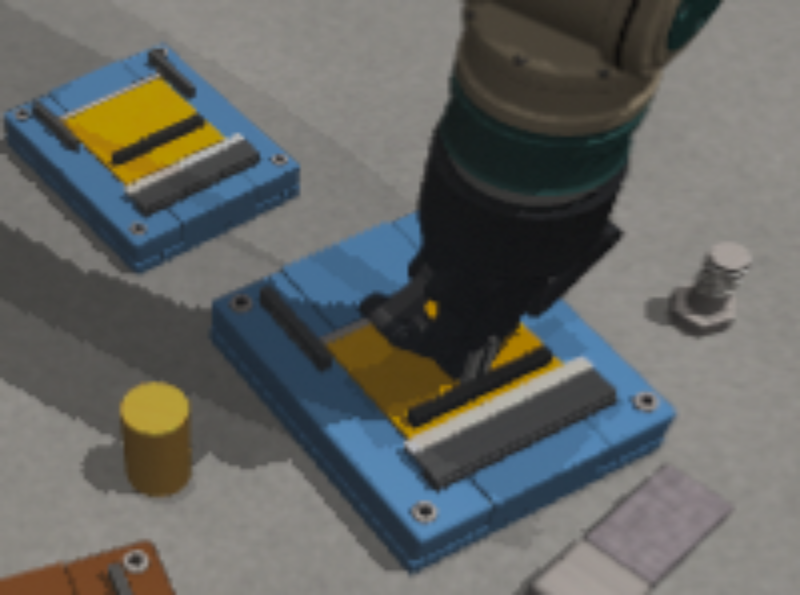

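The cover has moved partly under the lip, and the rib-to-stripe gap is still visible at about (450,420). I'll continue to the stop.

Run:
```python
from plant import bot
from h import *
x,z=oncover(0,45,0)
dz=-0.8
for dx in np.arange(42,56,2):
    g=bot.line_to(tip(x+dx,z+dz,0),v=20,guard=20)
    s=bot.get_state();d=s["ee_pos"]-tip(x,z,0);F=s["contact_force"]
    print(dx,g,round(s["time"],2),round(d@BX,1),round(d[2],1),"Fx",round(F@BX,1),"Fz",round(F[2],1))
    if g or F@BX<-20:break
bot.sleep(.3)
s=bot.get_state();d=s["ee_pos"]-tip(x,z,0);print(round(d@BX,1),s["contact_force"].round(1))
f=bot.grab_frame("scene");im=f["image"][:,:,::-1]
cv2.imwrite("pics/scene5.png",cv2.resize(im[60:230,200:400],None,fx=4,fy=3.5))
```

```text
42 False 12.07 37.7 -0.7 Fx -8.1 Fz 11.4
44 False 12.32 37.7 -0.8 Fx -12.1 Fz 14.5
46 False 12.57 37.8 -1.0 Fx -15.4 Fz 17.1
48 False 12.82 37.9 -1.2 Fx -18.5 Fz 19.7
50 False 13.07 37.9 -1.4 Fx -21.5 Fz 21.2
38.0 [-21.1   4.9  22.2]
```

View pics/scene5.png

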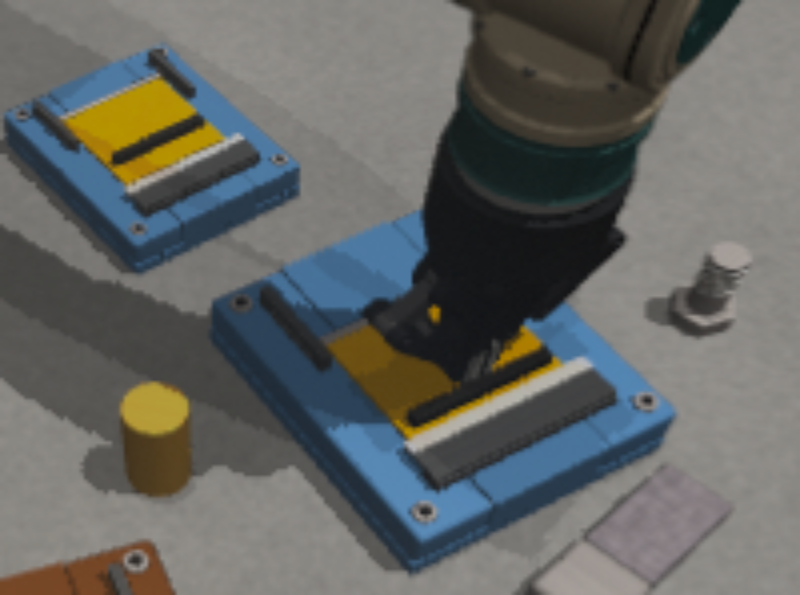

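It has hit a hard stop: travel halted while the force rose to 21 N. I'll relax the push, lift off, clear the arm and look.

Run:
```python
from plant import bot
from h import *
x,z=oncover(0,45,0)
bot.line_to(tip(x+43,z-.6,0),v=20)
s=bot.get_state();print(s["contact_force"].round(1))
bot.line_to(tip(x+40,z+6,0),v=40)
bot.line_to(tip(x+38,z+120,0),v=150)
bot.movep([330,-330,260],ori(0))
s=bot.get_state();print(s["time"],s["contact_force"].round(1))
for n in("scene","top"):
    f=bot.grab_frame(n);im=f["image"][:,:,::-1].copy();cv2.imwrite(f"pics/{n}6raw.png",im)
    im=cv2.resize(im[90:225,235:385] if n=="scene" else im[110:230,130:280],None,fx=5,fy=4.4 if n=="scene" else 5,interpolation=cv2.INTER_CUBIC)
    cv2.imwrite(f"pics/{n}6.png",im)
    # where rib/plate corners should lie for slide 15 and 20
    for sl in (15,20):
        P=[C+BX*(-55+sl+xx)+BY*yy+BZ*53.5 for xx in(62,) for yy in(-40,40)]
        o=(235,90) if n=="scene" else (130,110);k=(5,4.4) if n=="scene" else (5,5)
        print(n,sl,((proj(f,P)-o)*k).round(0).tolist())
```

```text
[-9.   1.2 12.9]
17.25 [ 0.3 -0.5 -0.3]
scene 15 [[324.0, 368.0], [496.0, 287.0]]
scene 20 [[331.0, 377.0], [504.0, 295.0]]
top 15 [[451.0, 291.0], [289.0, 251.0]]
top 20 [[454.0, 281.0], [292.0, 241.0]]
```

View pics/scene6.png

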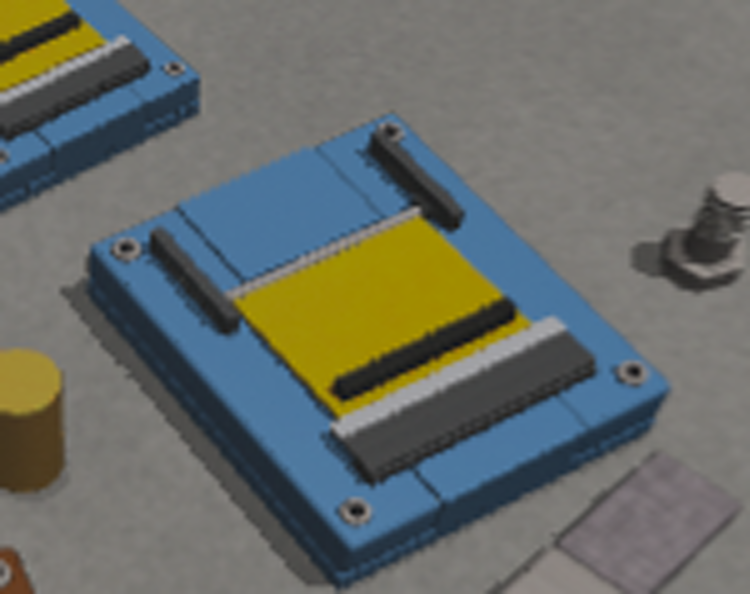

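View pics/top6.png

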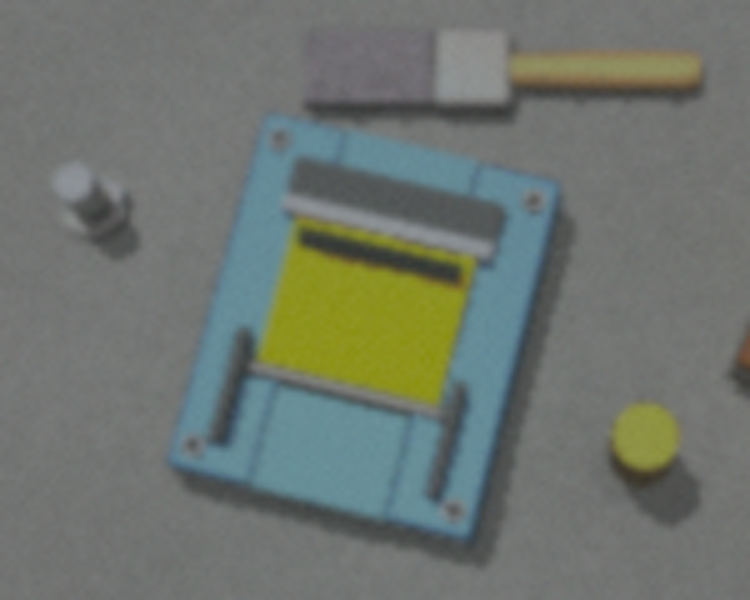

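The cover is flat and holding under the lip. The rib's hinge-side edge, at about (300,243) to (460,282) in the top crop, matches the prediction for a 20 mm slide. The bolt (75,182), offcut (645,438) and brush are at the same pixels as before.

```bash
python3 -c "
from plant import bot
print(bot.job_done())"
```

```text
the job is handed in; nothing more can be done
None
```

The cover is closed: it lies flat, its free edge is under the lip, and it stayed shut after I let go. I handed the job in, and it gave no verdict.

- **Method:** I folded the cover flat with the closed fingertips. Keeping about 10 N of pressure on it, I pushed the rib towards the lip until the slide hit its hard stop, with the push force rising to about 21 N. Then I lifted off and moved the arm clear.
- **Last checks:** At 17.3 s on the robot's clock there was no load on the tool. In both the top and scene views the rib sat where a slide of about 20 mm would put it. The bolt, offcut and brush were at the same pixels as at the start. No check failed. The one mismatch is that fingertip travel alone gave roughly 18 mm of slide, a cruder estimate than the camera views but still above the required 15 mm.

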